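# Hang the fly carrier on the sloped drying rail

### The arm

A 6-joint arm with a two-finger parallel gripper is mounted at the origin on the work surface. World frame = base frame: x ahead of the robot, y to its left, z up, the work surface at z = 0. Lengths are in mm, angles in rad, forces in N, time in s.
With the tool pointing down it reaches from about 325 to 775 mm from the base axis. Payload 5.5 kg.
Tool frame: the origin (TCP) lies between the finger pads; the fingertips stand 17 mm ahead of it and the grasp point (between the pads) lies 2 mm behind it (ctrl.finger_overhang is the distance from the TCP to the fingertips, in mm); z points along the fingers, y is the direction in which the jaws open and shut (so a half turn about z gives the same grasp; the last joint's range is limited). The gripper opens to 88 mm and grips with 3 to 60 N. Pads are 20 mm wide; open, the fingers measure 115 mm over their backs; the gripper's body (75 mm by 178 mm) begins 61 mm behind the grasp point.
Start: joints at [1.233, 0.091, 1.231, -0, 1.82, -0.057], TCP at [166.279, 576.514, 239.631] pointing down, gripper open.
Joint ranges: [-2.87, 2.87], [-0.86, 2.18], [0.17, 2.46], [-1.51, 4.65], [0.06, 2.69], [-2.65, 2.65]. Speed limits (rad/s): [2.57, 2.57, 3.01, 3.14, 3.14, 3.14].

### API

Orientations are given as a 3x3 rotation matrix whose columns are the frame's x, y, z axes.
In Python, from plant import ctrl, eyes gives the robot as it stands.
- The arm moves only by the tool step_arm, never from a script. Its arguments are lists of equal length, an entry for each row: "translation": the shift along the tool's x, y, z in mm, a list of three; "spin": the turn about the tool's z in degrees. A call has 1 to 8 rows; each row shifts and turns the commanded pose from where the row before left it, along the tool's axes as they then stand; what a row does not reach is not made up. A row lasts 1/10 s, in which the tool goes at most 50 mm and 8.59 degrees, less where a joint would pass 70% of its speed; a pose out of reach is approached as far as the arm can. A call with a gripper value outside its range is refused whole. "hand" is the opening, from 0 (shut) to 1 (fully open), set as the call begins (left out, the last holds). The fingers move at their own pace and stop on an object; "newtons" is the grip in N (left out, the last holds). Time passes only in rows, so rows that do not move let the fingers close. It gives the time, the measured TCP pose, the force and the opening at its end, in the units of the state.
- ctrl.state(): the state, without advancing time (a new reading comes with each control period).
- eyes.grab_frame(name): name is "side" or "top"; returns a dict with "frame" (384x512x3 uint8, red, green, blue), "fx", "fy", "cx", "cy" (pixels), "extrinsics" (4x4, takes a point from world to camera coordinates). Camera axes: x right, y up, looking along -z (the intrinsics and any distortion apply to the point x, -y, -z); pixel columns grow to the right and rows downward; lengths in mm; the calibration is good to about 2 mm. A picture is of the moment at which its call begins. There is no depth.
- ctrl.sign_off(): hands the job in, once; it reports no verdict.
The state is a dict: "clock": time; "qpos": joint angles; "dq": joint speeds; "joint_efforts": joint torques, N m; "eef_pos": TCP position; "tool_rot": TCP orientation; "ft_force": force on the tool from outside, world axes, zero at the start; "wrist_torque": the same for the moment, N m; "grip_width": opening from 0.0 (shut) to 1.0 (fully open).
Only numpy, scipy, OpenCV 4.12 (cv2) and the standard library are available. Lean on these libraries where they do the work, as an engineer would, in place of code of your own. Each camera call takes 0.05 s, during which the arm holds its last target.

### The job

Pick up the standing cork carrier of finished flies by its black tab, hook its roller saddle onto the upper half of the sloping drying rail, from the robot's side, and let go only when you feel it resting there, so that it rolls down by itself, untouched, to the hump near the low end. Then push it gently over the hump until it sits fully home against the end stop, and leave it there. The rail is delicate (never load it with more than 20 N, no dropping or ramming), its exact height and sideways setting must be found by touch, and everything else on the bench stays where it is.

Things in the scene. Friction and masses are not known exactly. Their poses are not given: they have to be found in the camera images.
- carrier: Drying carrier, about 300 g (255 to 365), standing upright: from its end a C, open towards its own +x. Origin: centre of the underside; z up, y along its length. Foot: cork block 36 (x) x 60 (y) x 24 mm tall. Aluminium strap (x -11 to -7, y -20 to 20 mm) rises from the block's -x side to a bridge 22 x 80 mm at z 112 to 120. Both ends of y are alike.
- carrier_tab (a point): middle of the carrier's black grip tab: 12 (x) x 40 (y) x 36 mm tall, z 120 to 156 mm above the carrier's underside, standing on the bridge; axes as the carrier's
- carrier_mouth (a point): middle of the C's mouth, 56 mm tall, between the block's top (carrier z 24 mm) and the lower edge of a lip (z 80 mm). The lip (x +7 to +11, 60 mm long in y) hangs from the bridge; strap and lip leave 14 mm between them for the bar. Axes as the carrier's.
- carrier_hub (a point): carrier x 0, y 0, z 92 mm: midway between the lowest lines of its two free white rollers (18 mm across, 8 mm wide, at y -26 and +26 mm, under the bridge between strap and lip). When the carrier hangs on the rail this point lies on the bar's top face, on its centre line within 2 mm, and the lip reaches 12 mm below the top face.
- carrier_bumper (a point): outer face of the bumper plate at the carrier's +y end (y +44 mm, z 109 mm), uphill when it hangs with its y along the rail's uphill direction: 22 mm wide, z 98 to 120 mm, the place to push. A like one is at y -44 mm.
- wheel_low: the carrier's white roller at its -y end, 18 mm across, 8 mm wide, turning freely about x; origin: its centre (carrier y -26, z 101 mm)
- wheel_high: the carrier's white roller at its +y end, 18 mm across, 8 mm wide, turning freely about x; origin: its centre (carrier y +26, z 101 mm)
- stand: Aluminium rail stand, fixed. Origin: centre of its foot, on the bench; z up; y level under the rail, pointing UPHILL; -x towards the robot. Forked posts at y +-190 mm (60 mm wide; tops z 150 low end, 185 high end) hold a straight bar 10 mm wide, 16 high, 410 long, parallel to y seen from above, sloping 6 degrees (0.105 rad) down to -y. Under it only the foot bar, 10 mm high.
- load_spot (a point): on the upper half of the rail, a good place to hook on: stand x 0, y +90, z 171 mm, fixed to the stand. The bar itself sits in adjustable clamps, unmeasured: its centre line is anywhere from 9 mm nearer to 9 mm farther in stand x, its top face here 12 mm below to 12 mm above this point. Find it by touch or sight. The clamps do not yield.
- hump_spot (a point): stand x 0, y -135, z 148 mm: a steel hump crosses the bar's top face here, 4 mm proud (bar offset as told at load_spot). A carrier let go on the upper half rolls down at about 0.04 m/s and halts with its leading roller on the hump, hub at stand y -99 mm. A push of 1 to 3 N along the rail lifts it over.
- stop_spot (a point): stand x 0, y -164, z 145 mm: face of the rubber end stop on the bar (26 mm wide, 26 mm above the bar's top; bar offset as told at load_spot). Fully home, the carrier's bumper rests on it with the hub at stand y -120 mm.
- cork_block: plain loose cork block without any hanger, 36 x 60 x 24 mm; a bystander, not to be moved. Origin: centre of its underside.
- brass_bobbin: brass bobbin weight, 40 mm across, 30 mm tall; a bystander, not to be moved. Origin: centre of its underside.
- bead_jar: small clear bead jar with a black cap, 34 mm across, 45 mm tall; a bystander, not to be moved. Origin: centre of its underside.
- hook_box: flat clear hook box, 26 x 44 x 12 mm; a bystander, not to be moved. Origin: centre of its underside.
- dish: white ceramic dish, 70 mm across, 22 mm tall; a bystander, not to be moved. Origin: centre of its underside.
- spool: empty white spool, 36 mm across, 28 mm tall; a bystander, not to be moved. Origin: centre of its underside.
- bodkin: wooden-handled bodkin lying down, 130 mm long; a bystander, not to be moved. Origin: about the middle of its length.
Mind the look-alikes: they are no part of the job. Of the things that look like the carrier, take the one that is farthest from the robot's base at the start.

How it is judged (in metres and radians):
On the way, in this order (a step that is already met when the one before it is completed fails the run):
1. the carrier is lowered onto the upper half of the rail while still held: a roller presses on the bar with at least 0.5 N, carrier nearly upright (y of carrier_hub in the frame of stand above 0 m and x of carrier_hub in the frame of stand between -0.014 and 0.014 m and z of carrier_hub in the frame of stand above 0.125 m and angle between carrier's own z axis and vertical below 0.25 rad and contact force between any of wheel_low, wheel_high and stand above 0.5 N and contact force between the fingers and carrier above 0.5 N), for 0.1 s.
2. the carrier is let go and hangs by its rollers on the upper half of the rail (y of carrier_hub in the frame of stand above 0 m and x of carrier_hub in the frame of stand between -0.014 and 0.014 m and z of carrier_hub in the frame of stand above 0.125 m and angle between carrier's own z axis and vertical below 0.25 rad and contact force between carrier and stand above 1 N and contact force between the fingers and carrier below 0.1 N), for 0.1 s.
3. untouched, it has rolled down to the hump (y of carrier_hub in the frame of stand below -0.094 m and x of carrier_hub in the frame of stand between -0.014 and 0.014 m and z of carrier_hub in the frame of stand above 0.125 m and angle between carrier's own z axis and vertical below 0.25 rad and contact force between carrier and stand above 1 N and contact force between the fingers and carrier below 0.1 N), for 0.2 s.
4. it is pushed over the hump, home against the stop (y of carrier_hub in the frame of stand below -0.1175 m and x of carrier_hub in the frame of stand between -0.014 and 0.014 m and z of carrier_hub in the frame of stand above 0.125 m and angle between carrier's own z axis and vertical below 0.25 rad and contact force between carrier and stand above 1 N), for 0.2 s.
At the end, for the whole second after the job is handed in: the carrier hangs on the rail by its rollers (tilted less than 0.25 rad), its hub within 3 mm of the home position against the end stop (y below -117.5 mm in the stand's frame), at rest and released (all of step 4 and contact force between the fingers and carrier below 0.1 N and linear speed of carrier below 0.01 m/s); the robot touches nothing.
It fails at once if the carrier loads or strikes the rail or its stand with more than 20 N (contact force between carrier and stand above 20 N).
It fails at once if the fingers press on the rail or its stand with more than 20 N (contact force between the fingers and stand above 20 N).
It fails at once if the carrier is let fall: faster than 0.35 m/s while the fingers do not touch it (a drop of about 6 mm) (contact force between the fingers and carrier below 0.1 N and linear speed of carrier above 0.35 m/s).
It fails at once if a bystander is moved by more than 15 mm (distance of any of cork_block, brass_bobbin, bead_jar, hook_box, dish, spool, bodkin from where it was at the start of the episode above 0.015 m).
It also fails if it takes over 67 s, if anything falls off the work surface, if the arm or the gripper's body presses on something with over 40 N, if the wrist force passes 120 N, or if a joint passes its speed limit or range.

## Working session

There is one attempt and no reset: what is moved stays moved. The work goes in short steps, Python scripts to look and compute and a tool call to move; the robot and the scene stay as the last step left them, time stands still between calls to the robot, and variables do not carry over. Pictures are saved under pics/ and viewed, and the job is handed in when it is done.

Besides the shell and the picture viewer there is one more tool, called after ">>>" as a command line: name --pt "numbers of a row" for each row, then --argument value for the rest. step_arm: Moves the arm, as the interface text tells. Its arguments: {"type":"object","properties":{"translation":{"type":"array"},"spin":{"type":"array"},"hand":{"type":"number"},"newtons":{"type":"number"}},"required":["translation","spin"]}

```bash
mkdir -p pics; ls; python3 - <<'E'
from plant import ctrl, eyes
import cv2,numpy as np
s=ctrl.state();print(s)
for n in("side","top"):
    g=eyes.grab_frame(n);cv2.imwrite(f"pics/{n}0.png",cv2.cvtColor(g["frame"],cv2.COLOR_RGB2BGR))
    print(n,{k:v for k,v in g.items() if k!="frame"})
    np.savez(f"{n}0.npz",**g)
E
```

```text
pics
{'clock': 0.0, 'qpos': array([ 1.23329304e+00,  9.18475209e-02,  1.23188683e+00, -5.93042484e-06,
        1.81977819e+00, -5.67094606e-02]), 'dq': array([0.00019913, 0.00026056, 0.00128933, 0.00028024, 0.00147965,
       0.00119302]), 'joint_efforts': array([ 2.89920295e-03, -4.46453261e+01, -4.06450975e+01,  6.99729379e-02,
        2.94369052e-02, -1.48528620e-04]), 'eef_pos': array([166.19363966, 576.25252424, 238.51309758]), 'tool_rot': array([[-9.60835320e-01,  2.77119270e-01, -6.30311073e-04],
       [ 2.77119968e-01,  9.60833614e-01, -1.81347235e-03],
       [ 1.03075933e-04, -1.91712007e-03, -9.99998157e-01]]), 'ft_force': array([ 0.5403051 , -0.29808817,  1.44745834]), 'wrist_torque': array([ 0.01510962,  0.06276978, -0.01133626]), 'grip_width': 0.9976167097913194}
side {'fx': 405.1266624297518, 'fy': 405.1266624297518, 'cx': 256.58448539720416, 'cy': 183.84044904509858, 'extrinsics': array([[ 9.88629060e-01, -1.49511272e-01, -1.60922728e-02,
        -5.01684635e+02],
       [ 1.24424717e-01,  7.53228567e-01,  6.45883283e-01,
        -1.59452564e+02],
       [-8.44456715e-02, -6.40541260e-01,  7.63266548e-01,
        -1.07982179e+03],
       [ 0.00000000e+00,  0.00000000e+00,  0.00000000e+00,
         1.00000000e+00]])}
top {'fx': 426.70154348384915, 'fy': 426.70154348384915, 'cx': 258.17863442426267, 'cy': 191.43967181441243, 'extrinsics': array([[-1.52252408e-02, -9.99709231e-01, -1.86987905e-02,
         4.29832806e+01],
       [ 9.82425017e-01, -1.84362243e-02,  1.85744963e-01,
        -5.15034680e+02],
       [-1.86035690e-01, -1.55421478e-02,  9.82420055e-01,
        -1.05528128e+03],
       [ 0.00000000e+00,  0.00000000e+00,  0.00000000e+00,
         1.00000000e+00]])}
```

View pics/side0.png

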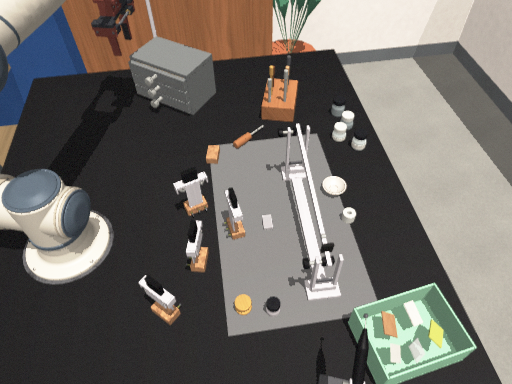

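View pics/top0.png

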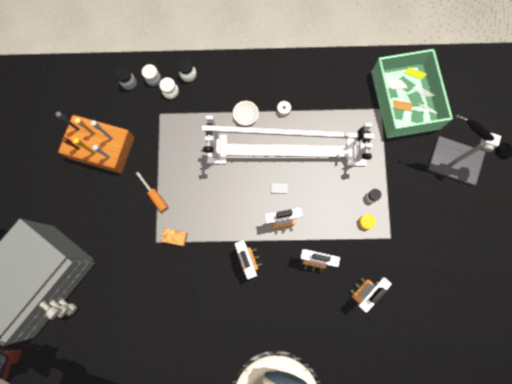

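```bash
cat > h.py <<'E'
import numpy as np,cv2
def load(n):
    d=np.load(n);return {k:d[k] for k in d.files}
def proj(g,p):
    p=np.atleast_2d(np.array(p,float));E=g["extrinsics"]
    c=p@E[:3,:3].T+E[:3,3]
    return np.c_[g["cx"]+g["fx"]*c[:,0]/-c[:,2], g["cy"]+g["fy"]*c[:,1]/c[:,2]]
def ray(g,uv):
    E=g["extrinsics"];R=E[:3,:3];o=-R.T@E[:3,3]
    d=R.T@np.array([(uv[0]-g["cx"])/g["fx"],-(uv[1]-g["cy"])/g["fy"],-1.]);return o,d
def atz(g,uv,z):
    o,d=ray(g,uv);return o+d*(z-o[2])/d[2]
def tri(ga,ua,gb,ub):
    o1,d1=ray(ga,ua);o2,d2=ray(gb,ub)
    t=np.linalg.lstsq(np.c_[d1,-d2],o2-o1,rcond=None)[0]
    a=o1+d1*t[0];b=o2+d2*t[1];return (a+b)/2,np.linalg.norm(a-b)
def crop(g,x0,y0,w,h,s,out):
    f=cv2.cvtColor(g["frame"],cv2.COLOR_RGB2BGR)[y0:y0+h,x0:x0+w]
    cv2.imwrite(out,cv2.resize(f,None,fx=s,fy=s,interpolation=cv2.INTER_CUBIC))
E
python3 - <<'E'
from h import *
s=load("side0.npz");t=load("top0.npz")
crop(s,130,120,240,180,3,"pics/s1.png")
crop(t,150,90,250,120,3,"pics/t1.png")
crop(t,220,195,190,130,4,"pics/t2.png")
for uv in[(284,226),(246,262),(314,265),(362,293)]:
    p=atz(t,uv,12);print(p,np.hypot(*p[:2]))
E
```

```text
[428.81918938 -31.72266716  12.        ] 429.9909589703913
[336.90704242  69.25180647  12.        ] 343.9508219686011
[ 326.50413008 -106.48321085   12.        ] 343.4292083580119
[ 254.32346955 -225.73070582   12.        ] 340.05114132117143
```

View pics/s1.png

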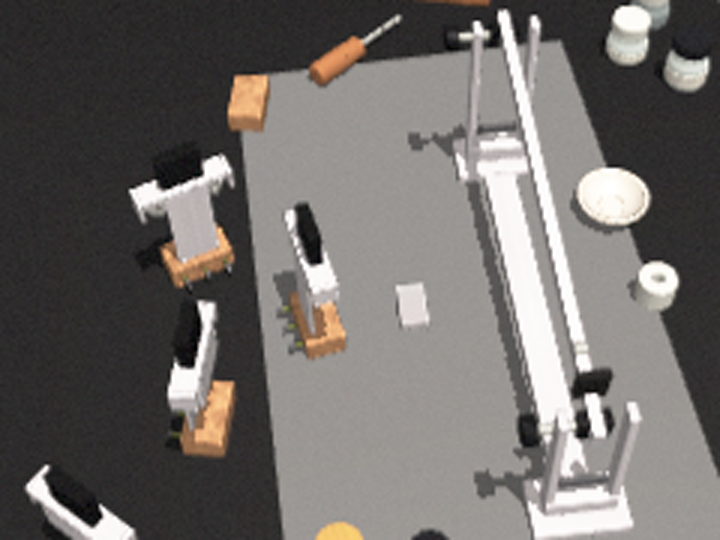

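View pics/t1.png

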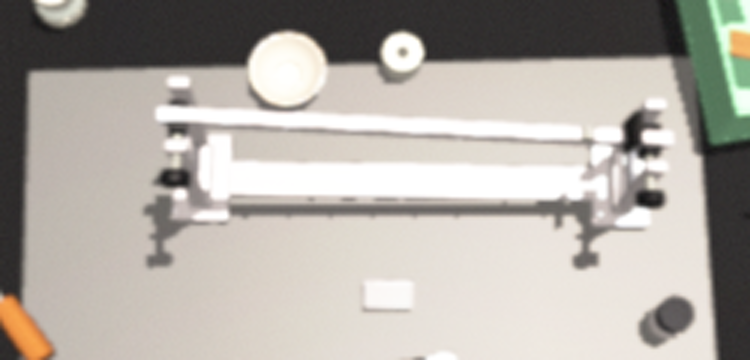

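View pics/t2.png

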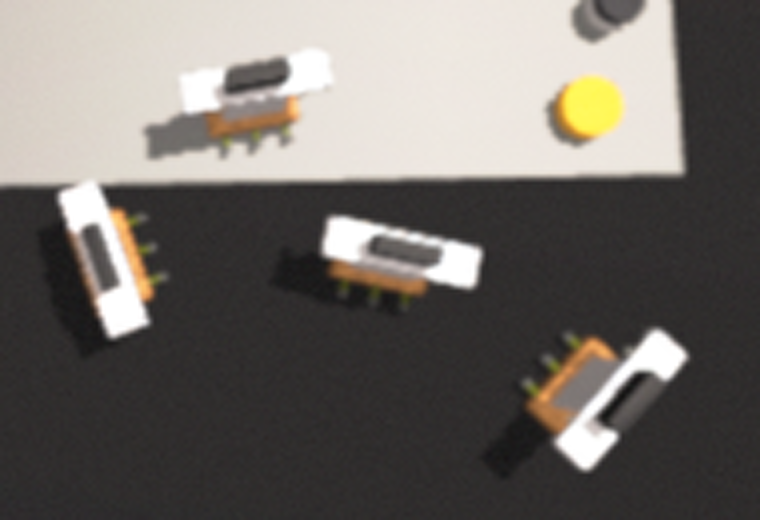

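```bash
python3 - <<'E'
from h import *
s=load("side0.npz");t=load("top0.npz")
for g in(s,t): print(ray(g,(256,192))[0])
crop(s,215,180,40,64,9,"pics/s2.png")
crop(t,255,195,60,45,12,"pics/t3.png")
E
```

```text
[ 424.63357286 -646.57369149  919.10635015]
[ 310.31740458   17.07414994 1133.19832547]
```

View pics/s2.png

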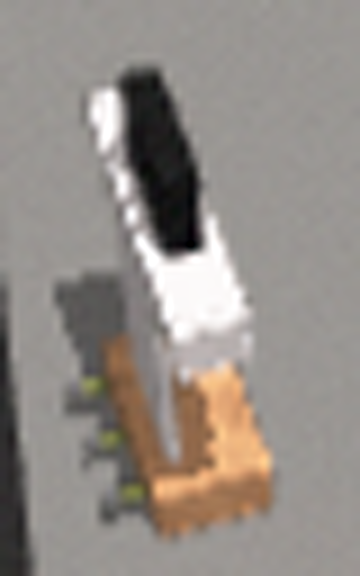

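View pics/t3.png

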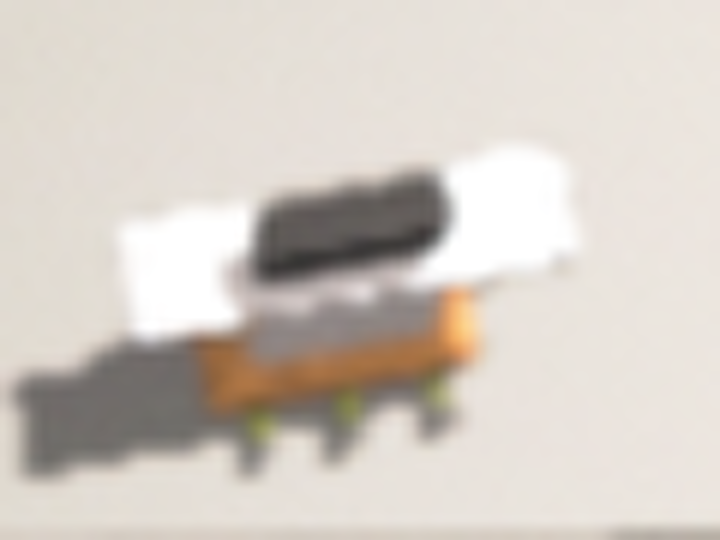

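```bash
cat > fit.py <<'E'
from h import *
from scipy.optimize import least_squares
s=load("side0.npz");t=load("top0.npz")
S=lambda x,y:(215+x/9-.5,180+y/9-.5)
T=lambda x,y:(255+x/12-.5,195+y/12-.5)
obs=[(t,T(118,228),(11,44,120)),(t,T(137,340),(-11,44,120)),(t,T(580,258),(-11,-44,120)),(t,T(562,148),(11,-44,120)),
(t,T(258,195),(6,20,156)),(t,T(445,172),(6,-20,156)),
(s,S(250,325),(11,-44,120)),(s,S(168,350),(-11,-44,120)),
(s,S(148,498),(-18,-30,24)),(s,S(272,462),(18,-30,24)),(s,S(158,538),(-18,-30,0)),(s,S(270,503),(18,-30,0)),
(s,S(160,68),(6,20,156)),(s,S(122,72),(-6,20,156)),(t,T(210,415),(-18,30,0))]
def w(p,q):
    c,sn=np.cos(p[2]),np.sin(p[2]);return np.array([p[0]+c*q[0]-sn*q[1],p[1]+sn*q[0]+c*q[1],q[2]+p[3]])
f=lambda p:np.concatenate([proj(g,w(p,q))[0]-uv for g,uv,q in obs]+[[p[3]*.3]])
r=least_squares(f,[430,-32,.1,0],loss="soft_l1");print(r.x);print(f(r.x)[:-1].reshape(-1,2).round(1))
E
python3 fit.py
python3 - <<'E'
from h import *
s=load("side0.npz");t=load("top0.npz")
crop(s,275,115,75,95,8,"pics/s3.png")
crop(s,285,200,75,105,7,"pics/s4.png")
crop(t,195,110,60,60,10,"pics/t4.png")
crop(t,325,110,65,60,10,"pics/t5.png")
E
```

```text
[ 4.45072172e+02 -2.65970650e+01  1.57902674e-01  6.95278349e-01]
[[ 0.2 -0.4]
 [ 0.3 -0.7]
 [-0.3 -0.3]
 [-0.6 -0.1]
 [-0.9  0.6]
 [ 0.6 -0.5]
 [-0.5 -0.7]
 [-0.1 -1.2]
 [ 0.3  0.3]
 [-0.2  0.7]
 [-0.2  0.8]
 [ 0.3  1.1]
 [-0.4 -0.4]
 [-0.9  0.4]
 [-0.1 -0.1]]
```

View pics/s3.png

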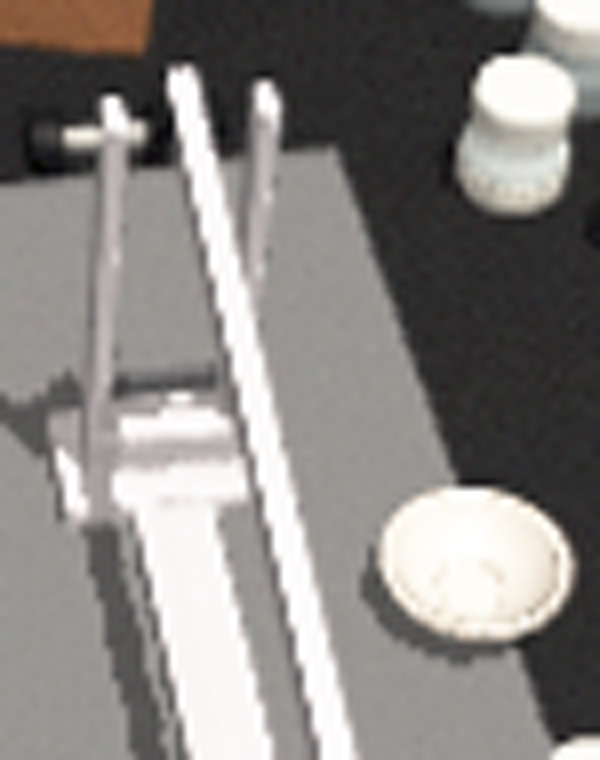

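View pics/s4.png

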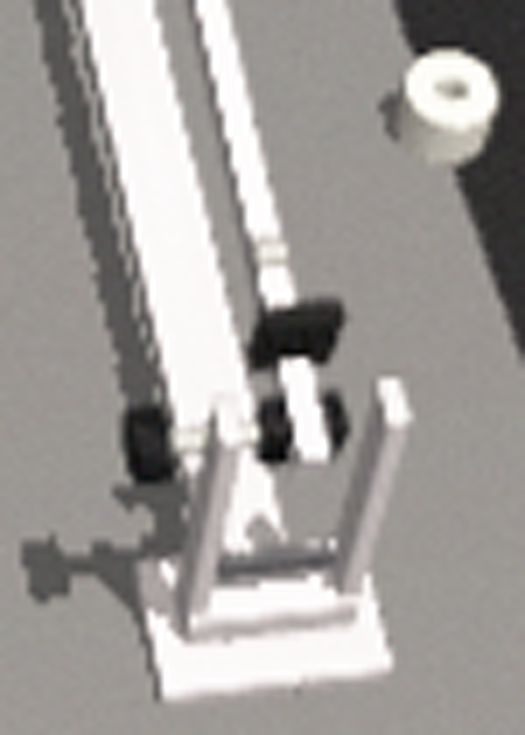

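View pics/t4.png

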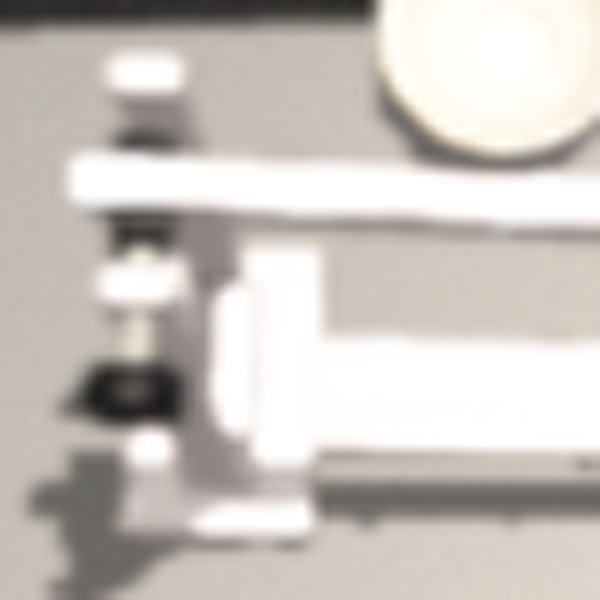

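View pics/t5.png

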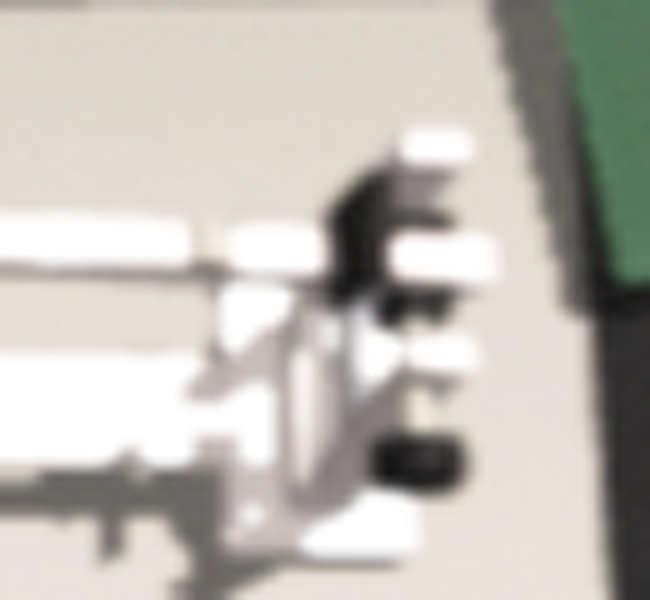

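```bash
python3 - <<'E'
from h import *
s=load("side0.npz");t=load("top0.npz")
gs=cv2.cvtColor(s["frame"],cv2.COLOR_RGB2GRAY).astype(int);gt=cv2.cvtColor(t["frame"],cv2.COLOR_RGB2GRAY).astype(int)
for v in(128,140,160,180,200,215,225): 
    c=int(np.interp(v,[128,232],[297,322]));print(v,c-8,gs[v,c-8:c+10])
for u in(207,220,240,260,280,300,320,340,352):
    c=int(np.interp(u,[207,352],[128,133]));print(u,c-8,gt[c-8:c+10,u])
E
```

```text
128 289 [250 142  53  39  18  31  34  99 249 250 251 155  48  33  36  39  42 106]
140 291 [154 150 149 151 153 149 150 122 208 248 250 252 177 148 119 151 176 189]
160 296 [144 143 138 140 137 117 134 115 251 249 250 251 167 150 151 149 151 151]
180 301 [250 152 150 153 153 151 125 190 250 251 251 219 158 151 154 151 150 151]
200 306 [251 172 152 149 153 136 113 252 252 251 252 186 154 151 151 151 150 151]
215 309 [250 236 165 150 152 148 120 199 251 252 252 243 164 152 149 148 150 149]
225 312 [251 178 153 151 151 131 127 252 252 252 253 157 150 150 151 150 149 152]
207 120 [147 155 151 111 102 206 254 255 255 254 194  93  75  58  94 157 223 253]
220 120 [192 193 192 192 194 205 242 254 255 254 245 180 162 187 218 245 252 251]
240 121 [251 250 242 174 115 139 227 254 255 254 242 176 165 193 203 204 201 203]
260 121 [202 204 204 205 205 207 219 246 254 255 254 238 174 173 202 209 208 208]
280 122 [209 210 209 210 211 211 223 248 254 255 254 233 169 178 205 213 215 215]
300 123 [213 214 213 214 215 216 227 250 255 255 254 224 163 183 211 218 218 218]
320 123 [218 218 218 217 219 219 220 230 250 255 255 254 217 160 186 216 222 222]
340 124 [219 219 219 219 220 220 221 232 251 255 255 254 213 159 193 219 225 224]
352 125 [219 219 220 220 220 219 223 244 254 255 255 254 217 223 254 254 252 219]
```

```bash
cat > bar.py <<'E'
from h import *
s=load("side0.npz");t=load("top0.npz")
sv=np.array([128,140,160,180,200,215,225.]);su=np.array([298.1,300.8,305.6,310.07,314.7,318.15,320.5])
tu=np.array([220,260,300,340.]);tv=np.array([128.05,129.9,131.75,133.65])
ps=np.polyfit(sv,su,1);pt=np.polyfit(tu,tv,1)
print(su-np.polyval(ps,sv),tv-np.polyval(pt,tu))
def plane(g,a,b):
    o,d1=ray(g,a);_,d2=ray(g,b);n=np.cross(d1,d2);n/=np.linalg.norm(n);return n,n@o
n1,c1=plane(s,(np.polyval(ps,120),120),(np.polyval(ps,230),230))
n2,c2=plane(t,(205,np.polyval(pt,205)),(345,np.polyval(pt,345)))
d=np.cross(n1,n2);d/=np.linalg.norm(d);d*=np.sign(d[1])
p0=np.linalg.lstsq(np.array([n1,n2,d]),np.array([c1,c2,0]),rcond=None)[0]
def aty(y):return p0+d*(y-p0[1])/d[1]
if __name__=="__main__":
    print("dir",d,"slope deg",np.degrees(np.arcsin(d[2])),"yaw",np.arctan2(-d[0],d[1]))
    def near(g,uv):
        o,r=ray(g,uv);k=np.linalg.lstsq(np.c_[r,-d],p0-o,rcond=None)[0];return p0+d*k[1]
    print("high end s",near(s,(275+182/8-.5,115+67/8-.5)),"t",near(t,(201.5,127.2)))
    print("low end s",near(s,(285+313/7-.5,200+461/7-.5)),"t",near(t,(325+49.3-.5,110+25.5)))
    print("hump s",near(s,(285+272/7-.5,200+250/7-.5)),"t",near(t,(345.7,133.5)))
E
python3 bar.py
```

```text
[ 0.00084685 -0.06821888  0.11667158 -0.02843796 -0.0135475  -0.02487966
  0.01756557] [ 0.01  -0.005 -0.02   0.015]
dir [0.04140219 0.99560095 0.08405122] slope deg 4.821468798567126 yaw -0.0415611807319197
high end s [648.84017107 175.08384217 176.46749335] t [648.3587833  163.50788208 175.49022066]
low end s [ 631.36332998 -245.18278284  140.98749055] t [ 631.2190469  -248.65236678  140.69457924]
hump s [ 634.37274581 -172.81518354  147.09695172] t [ 634.07636193 -179.94234422  146.49525826]
```

```bash
cat > fit2.py <<'E'
from bar import *
from scipy.optimize import least_squares
A=lambda x,y:(275+x/8-.5,115+y/8-.5)
B=lambda x,y:(285+x/7-.5,200+y/7-.5)
C=lambda x,y:(195+x/10-.5,110+y/10-.5)
D=lambda x,y:(325+x/10-.5,110+y/10-.5)
# p: x,y,yaw,dx,dz,w
def st(p,q):
    c,sn=np.cos(p[2]),np.sin(p[2]);return np.array([p[0]+c*q[0]-sn*q[1],p[1]+sn*q[0]+c*q[1],q[2]])
bar=lambda p,y:st(p,(p[3],y,171+p[4]+(y-90)*np.tan(.105)))
posts=[(s,A(113,103),-1,1),(s,A(266,90),1,1),(s,B(229,410),-1,-1),(s,B(393,392),1,-1),
(t,C(145,72),1,1),(t,C(142,284),-1,1),(t,D(436,147),1,-1),(t,D(443,353),-1,-1)]
def f(p,sep=False):
    r=[];
    for v,u in zip(sv,su):
        a=proj(s,bar(p,-200))[0];b=proj(s,bar(p,200))[0];k=(v-a[1])/(b[1]-a[1]);r.append(2*(a[0]+k*(b[0]-a[0])-u))
    for u,v in zip(tu,tv):
        a=proj(t,bar(p,-200))[0];b=proj(t,bar(p,200))[0];k=(u-a[0])/(b[0]-a[0]);r.append(3*(a[1]+k*(b[1]-a[1])-v))
    for g,uv,sx,sy in posts:
        r+=list(proj(g,st(p,(sx*p[5],sy*190,185 if sy>0 else 150)))[0]-uv)
    r.append((proj(s,bar(p,-135)+[0,0,4])[0]-B(272,250))[1]);r.append((proj(t,bar(p,-135)+[0,0,4])[0]-D(212,240))[0])
    r.append((proj(s,bar(p,205))[0]-A(182,67))[1]);r.append((proj(t,bar(p,205))[0]-C(70,180))[0])
    r.append((proj(t,bar(p,-205))[0]-D(496,255))[0]);r.append((proj(s,bar(p,-205))[0]-B(313,461))[1])
    return np.array(r)
r=least_squares(f,[640,-40,-.04,0,0,22],loss="soft_l1")
if __name__=="__main__":
    print(r.x.round(3));print(f(r.x).round(1))
    print("load hub",bar(r.x,90),"home hub",bar(r.x,-120))
E
python3 fit2.py | tail -20
```

```text
[ 0.00084685 -0.06821888  0.11667158 -0.02843796 -0.0135475  -0.02487966
  0.01756557] [ 0.01  -0.005 -0.02   0.015]
[ 6.38227e+02 -4.28030e+01 -3.60000e-02 -6.21000e-01  3.96800e+00
  2.57930e+01]
[-0.5 -0.3 -0.6 -0.3 -0.3 -0.3 -0.3 -0.7 -0.5 -0.3 -0.3 -0.2  1.  -0.3
  0.9 -0.3  1.3 -0.1  1.2 -0.6 -0.2 -1.3 -0.3 -0.3 -0.4 -0.4 -0.4  0.
 -0.3  0.4 -0.1 -0.3  0.3]
load hub [640.81506966  47.16190866 174.96815812] home hub [ 633.32977325 -162.70464499  152.83676541]
```

```bash
python3 - <<'E'
from h import *
s=load("side0.npz");t=load("top0.npz")
for uv in[(30,218),(92,262),(45,305)]: print(atz(t,uv,100),atz(t,uv,0))
print(tri(s,(214,62),t,(92,262)))
# tab checks
print(proj(t,[445,-26.6,156]),proj(s,[445,-26.6,156]))
E
```

```text
[449.99659008 595.93179657 100.        ] [463.51569693 651.95759843   0.        ]
[340.62878152 436.09102587 100.        ] [343.56252388 476.64634479   0.        ]
[241.79285025 542.40791102 100.        ] [235.16057525 593.25330519   0.        ]
(array([390.57574211, 369.97106813, 264.32813332]), np.float64(109.48899572942115))
[[284.13596479 212.41459099]] [[231.69866019 193.48531233]]
```

>>> step_arm --pt "-27 -31 -5" --pt "-27 -31 -5" --pt "-27 -31 -5" --pt "-27 -31 -5" --pt "-27 -31 -5" --pt "-27 -31 -5" --pt "-27 -31 -5" --pt "-27 -31 -5" --spin '[0,0,0,0,0,0,0,0]' --hand 1

```text
clock: 0.9
eef_pos: [305.3, 276.8, 279.5]
tool_rot: [[-0.961, 0.277, -0.0], [0.277, 0.961, -0.0], [0.0, -0.0, -1.0]]
ft_force: [1.0, -0.3, -0.2]
grip_width: 1.001
```

>>> step_arm --pt "-27 -31 0" --pt "-27 -31 0" --pt "-27 -31 0" --pt "-27 -31 0" --pt "-27 -31 0" --pt "-27 -31 0" --pt "-27 -31 0" --pt "-27 -31 0" --spin '[0,0,0,0,0,0,0,0]'

```text
clock: 1.7
eef_pos: [444.2, -21.5, 279.3]
tool_rot: [[-0.961, 0.277, -0.0], [0.277, 0.961, 0.0], [0.0, 0.0, -1.0]]
ft_force: [0.9, 0.3, -0.3]
grip_width: 0.998
```

>>> step_arm --pt "0 0 0" --pt "0 0 0" --pt "0 0 0" --pt "0 0 0" --pt "0 0 0" --pt "0 0 0" --pt "0 0 0" --pt "0 0 0" --spin '[8.1,8.1,8.1,8.1,8.1,8.1,8.1,8.1]'

```text
clock: 2.5
eef_pos: [443.8, -19.8, 279.2]
tool_rot: [[-0.153, 0.988, -0.001], [0.988, 0.153, 0.0], [0.0, -0.001, -1.0]]
ft_force: [-0.3, 0.4, -0.1]
grip_width: 0.999
```

>>> step_arm --pt "-7 0 10" --pt "0 0 20" --pt "0 0 20" --pt "0 0 20" --pt "0 0 20" --pt "0 0 20" --pt "0 0 14" --pt "0 0 12" --spin '[0,0,0,0,0,0,0,0]'

```text
clock: 3.3
eef_pos: [444.6, -26.9, 142.0]
tool_rot: [[-0.16, 0.987, -0.001], [0.987, 0.16, 0.0], [0.0, -0.001, -1.0]]
ft_force: [0.5, -0.7, -0.3]
grip_width: 1.002
```

```bash
cat > look.py <<'E'
import sys
from plant import ctrl,eyes
from h import *
tag=sys.argv[1]
for n,a in (("side",sys.argv[2]),("top",sys.argv[3])):
    if a=="-":continue
    g=eyes.grab_frame(n);np.savez(f"{n}_{tag}.npz",**g)
    x,y,w,h,sc=map(int,a.split(","));crop(g,x,y,w,h,sc,f"pics/{n}_{tag}.png")
s=ctrl.state();print(s["clock"],s["eef_pos"].round(2),s["ft_force"].round(2),s["grip_width"])
E
python3 look.py g1 180,120,100,130,5 220,160,110,90,7
```

```text
3.4 [444.16 -26.74 141.57] [ 0.36 -0.13 -0.73] 0.9974526880002125
```

View pics/side_g1.png

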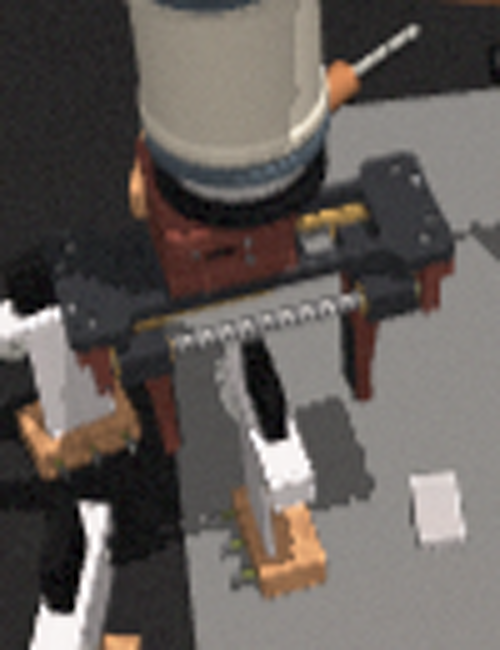

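View pics/top_g1.png

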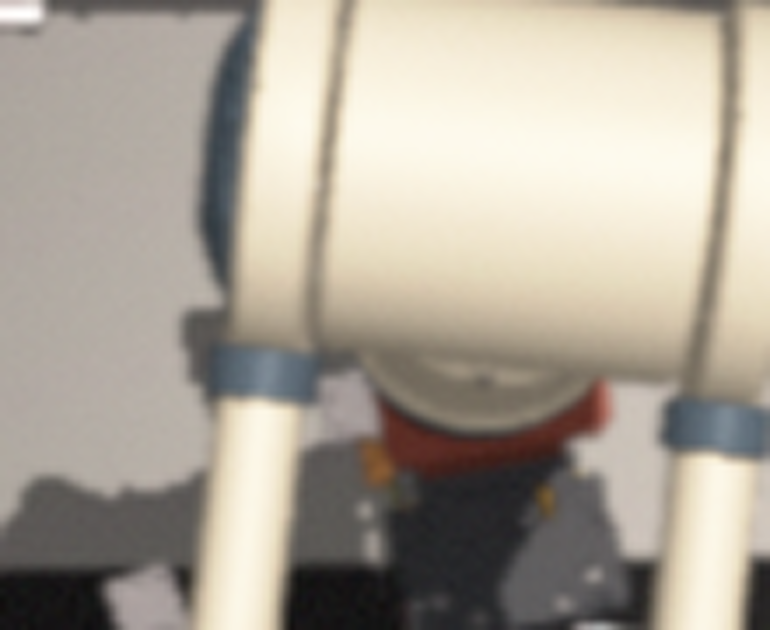

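>>> step_arm --pt "0 0 -1" --pt "0 0 0" --pt "0 0 0" --pt "0 0 0" --pt "0 0 0" --pt "0 0 0" --pt "0 0 0" --pt "0 0 0" --spin '[0,0,0,0,0,0,0,0]' --hand 0 --newtons 25

```text
clock: 4.2
eef_pos: [445.0, -26.7, 144.6]
tool_rot: [[-0.158, 0.987, -0.0], [0.987, 0.158, 0.0], [0.0, -0.0, -1.0]]
ft_force: [0.0, 0.1, -0.2]
grip_width: 0.313
```

```bash
python3 -c "
from plant import ctrl
s=ctrl.state();print(s['clock'],s['eef_pos'],s['grip_width'],s['ft_force'])"
```

```text
4.2 [445.0134124  -26.67839502 144.62847905] 0.3133468764485722 [ 0.04892507  0.13832065 -0.24149532]
```

>>> step_arm --pt "0 0 0" --pt "0 0 0" --pt "0 0 0" --pt "0 0 0" --spin '[0,0,0,0]'

```text
clock: 4.6
eef_pos: [445.0, -26.7, 144.6]
tool_rot: [[-0.158, 0.987, -0.0], [0.987, 0.158, 0.0], [0.0, -0.0, -1.0]]
ft_force: [-0.5, -0.7, -1.0]
grip_width: 0.133
```

>>> step_arm --pt "0 0 -5" --pt "0 0 -10" --pt "0 0 -15" --pt "0 0 -18" --pt "0 0 -18" --pt "0 0 -18" --pt "0 0 -18" --pt "0 0 -13" --spin '[0,0,0,0,0,0,5.5,5.5]'

```text
clock: 5.4
eef_pos: [445.3, -26.7, 262.5]
tool_rot: [[0.037, 0.999, 0.003], [0.999, -0.037, -0.0], [-0.0, 0.003, -1.0]]
ft_force: [0.4, 0.0, -3.8]
grip_width: 0.134
```

```bash
python3 -c "
from plant import ctrl
s=ctrl.state();print(s['clock'],s['eef_pos'],s['grip_width'],s['ft_force'],s['tool_rot'])"
```

```text
5.4 [445.28861932 -26.71194331 262.48687588] 0.13443567384969965 [ 0.36415369  0.01478332 -3.8120691 ] [[ 3.67566012e-02  9.99320626e-01  2.69038330e-03]
 [ 9.99324218e-01 -3.67558142e-02 -3.41410247e-04]
 [-2.42291073e-04  2.70111427e-03 -9.99996323e-01]]
```

>>> step_arm --pt "6 10 0" --pt "12 20 0" --pt "13 21 0" --pt "13 21 0" --pt "13 21 0" --pt "12 20 1" --pt "8 13 1" --pt "4 7 0" --spin '[0,0,0,0,0,0,0,0]'

```text
clock: 6.2
eef_pos: [581.7, 51.1, 256.0]
tool_rot: [[0.03, 1.0, -0.002], [1.0, -0.03, 0.0], [0.0, -0.002, -1.0]]
ft_force: [0.9, -0.0, -3.1]
grip_width: 0.133
```

```bash
python3 look.py p1 240,110,110,140,5 220,90,110,90,7
```

```text
6.3 [581.18  50.57 256.47] [-0.58  0.26 -3.77] 0.13566982788090487
```

View pics/side_p1.png

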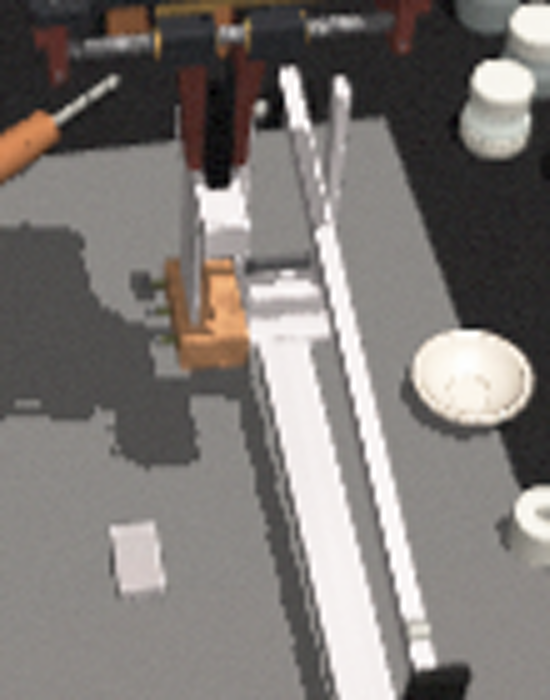

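View pics/top_p1.png

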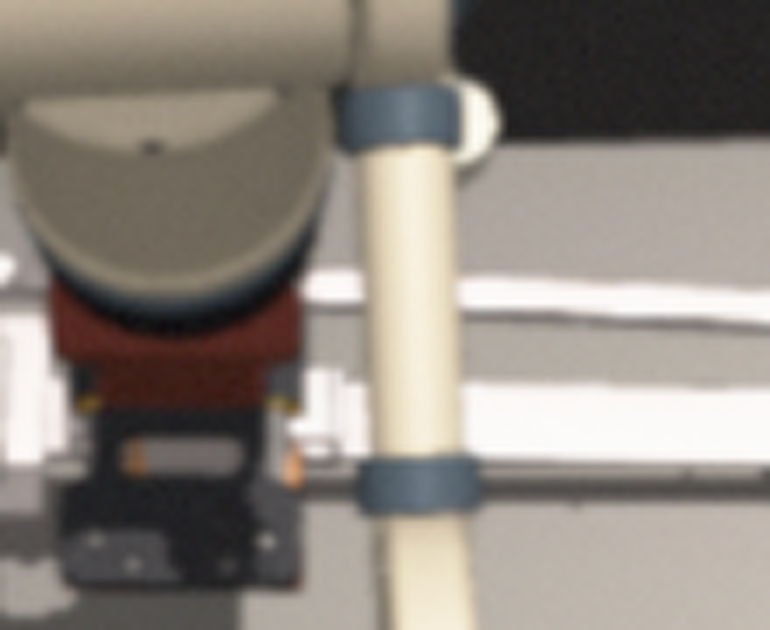

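```bash
python3 - <<'E'
from h import *
s=load("side_p1.npz")
c,sn=np.cos(-.033),np.sin(-.033)
for q in[(-18,-30,0),(18,-30,0),(-18,-30,24),(18,-30,24),(11,-44,120),(-11,-44,120),(11,-44,98)]:
    w=[581.2+c*q[0]-sn*q[1],50.6+sn*q[0]+c*q[1],112+q[2]];u=proj(s,w)[0];print(q,((u-[240,110]+.5)*5).round(0))
crop(s,265,130,40,60,12,"pics/x.png")
E
```

```text
(-18, -30, 0) [180. 374.]
(18, -30, 0) [248. 367.]
(-18, -30, 24) [181. 344.]
(18, -30, 24) [250. 337.]
(11, -44, 120) [250. 226.]
(-11, -44, 120) [204. 231.]
(11, -44, 98) [248. 258.]
```

View pics/x.png

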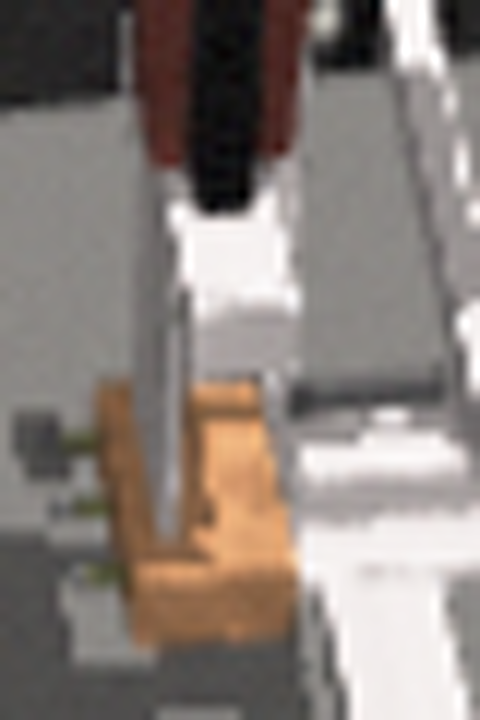

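>>> step_arm --pt "0 6 -2" --pt "0 10 -2" --pt "0 10 0" --pt "0 10 0" --pt "0 9 0" --pt "0 5 0" --pt "0 3 0" --pt "0 0 0" --spin '[0,0,0,0,0,0,0,0]'

```text
clock: 7.1
eef_pos: [633.8, 48.1, 261.3]
tool_rot: [[0.033, 0.999, -0.001], [0.999, -0.033, -0.0], [-0.0, -0.001, -1.0]]
ft_force: [-0.1, -0.3, -3.1]
grip_width: 0.135
```

>>> step_arm --pt "0 1 0" --pt "0 1 0" --pt "0 0 0" --pt "0 0 0" --spin '[0,0,0,0]'

```text
clock: 7.5
eef_pos: [635.5, 48.1, 261.8]
tool_rot: [[0.033, 0.999, 0.0], [0.999, -0.033, -0.0], [-0.0, 0.0, -1.0]]
ft_force: [-0.0, -0.1, -2.9]
grip_width: 0.137
```

```bash
python3 look.py p2 250,100,100,120,6 -
```

```text
7.55 [635.49  48.08 261.75] [-0.49  0.1  -3.76] 0.133676344422922
```

View pics/side_p2.png

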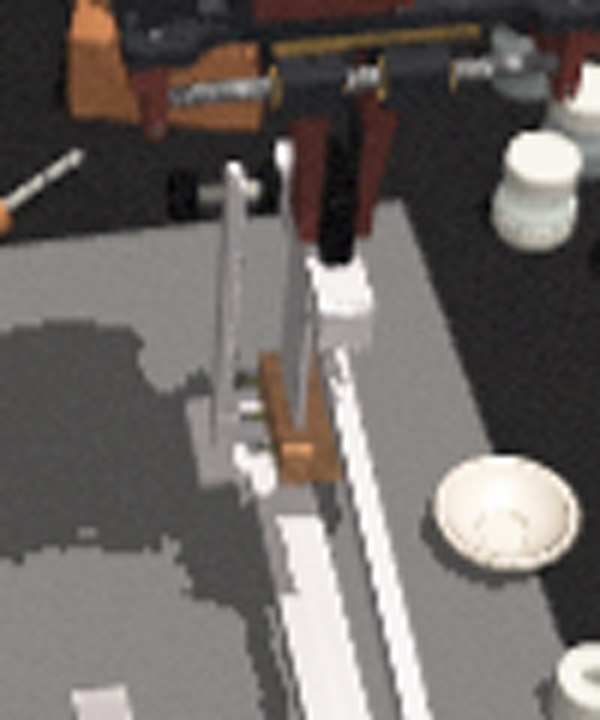

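>>> step_arm --pt "0 1 0" --pt "0 1 0" --pt "0 1 0" --pt "0 0 0" --pt "0 0 0" --spin '[0,0,0,0,0]'

```text
clock: 8.05
eef_pos: [638.6, 48.0, 261.6]
tool_rot: [[0.033, 0.999, -0.0], [0.999, -0.033, -0.0], [-0.0, -0.0, -1.0]]
ft_force: [-0.4, 0.5, -4.2]
grip_width: 0.138
```

>>> step_arm --pt "0 1 0" --pt "0 1 0" --pt "0 0 0" --pt "0 0 0" --spin '[0,0,0,0]'

```text
clock: 8.45
eef_pos: [640.6, 47.9, 261.6]
tool_rot: [[0.033, 0.999, -0.0], [0.999, -0.033, 0.0], [0.0, -0.0, -1.0]]
ft_force: [0.1, 0.1, -3.6]
grip_width: 0.134
```

>>> step_arm --pt "0 1 0" --pt "0 0 0" --pt "0 0 0" --spin '[0,0,0]'

```text
clock: 8.75
eef_pos: [641.6, 47.9, 261.6]
tool_rot: [[0.033, 0.999, -0.0], [0.999, -0.033, 0.0], [0.0, -0.0, -1.0]]
ft_force: [1.1, 0.3, -3.6]
grip_width: 0.138
```

>>> step_arm --pt "0 1 0" --pt "0 0 0" --pt "0 0 0" --spin '[0,0,0]'

```text
clock: 9.05
eef_pos: [642.6, 47.9, 261.6]
tool_rot: [[0.033, 0.999, -0.0], [0.999, -0.033, 0.0], [0.0, -0.0, -1.0]]
ft_force: [0.3, -0.2, -3.4]
grip_width: 0.134
```

>>> step_arm --pt "0 1 0" --pt "0 0 0" --pt "0 0 0" --spin '[0,0,0]'

```text
clock: 9.35
eef_pos: [643.2, 47.8, 261.5]
tool_rot: [[0.033, 0.999, -0.001], [0.999, -0.033, -0.0], [-0.0, -0.001, -1.0]]
ft_force: [-2.2, 0.1, -3.0]
grip_width: 0.137
```

>>> step_arm --pt "0 1 0" --pt "0 0 0" --pt "0 0 0" --spin '[0,0,0]'

```text
clock: 9.65
eef_pos: [643.6, 47.8, 261.4]
tool_rot: [[0.033, 0.999, -0.003], [0.999, -0.033, -0.0], [-0.0, -0.003, -1.0]]
ft_force: [-5.4, -1.0, -2.9]
grip_width: 0.135
```

```bash
python3 look.py p3 280,120,50,80,9 -
```

```text
9.7 [643.65  47.84 261.42] [-5.35 -0.38 -2.14] 0.13445952374228956
```

View pics/side_p3.png

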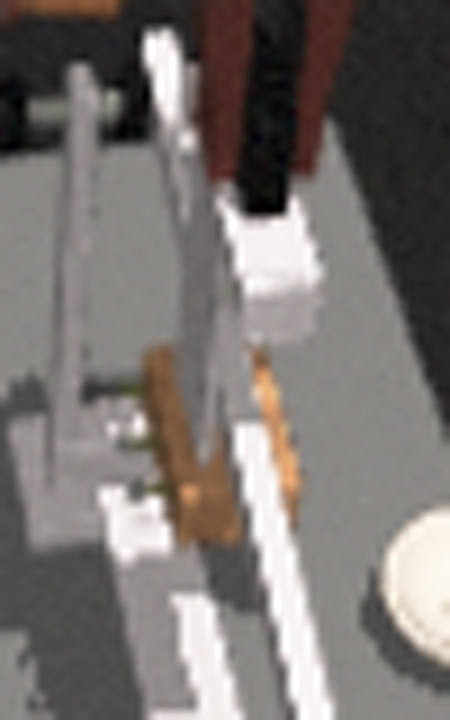

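>>> step_arm --pt "0 -2 0" --pt "0 -1.6 0" --pt "0 0 4" --pt "0 0 5" --pt "0 0 4" --pt "0 0 2" --pt "0 0 0" --spin '[0,0,0,0,0,0,0]'

```text
clock: 10.4
eef_pos: [640.8, 47.9, 245.8]
tool_rot: [[0.033, 0.999, -0.001], [0.999, -0.033, -0.0], [-0.0, -0.001, -1.0]]
ft_force: [-0.3, -0.7, -3.5]
grip_width: 0.134
```

>>> step_arm --pt "0 0 1" --pt "0 0 1" --pt "0 0 1" --pt "0 0 0" --spin '[0,0,0,0]'

```text
clock: 10.8
eef_pos: [641.0, 47.9, 243.5]
tool_rot: [[0.033, 0.999, -0.0], [0.999, -0.033, 0.0], [-0.0, -0.0, -1.0]]
ft_force: [0.3, -0.2, -4.0]
grip_width: 0.135
```

>>> step_arm --pt "0 0 1" --pt "0 0 1" --pt "0 0 1" --pt "0 0 0" --spin '[0,0,0,0]'

```text
clock: 11.2
eef_pos: [640.9, 47.9, 240.4]
tool_rot: [[0.033, 0.999, -0.0], [0.999, -0.033, -0.0], [-0.0, -0.0, -1.0]]
ft_force: [-0.2, 0.1, -4.1]
grip_width: 0.138
```

```bash
python3 look.py p4 280,120,50,80,9 -
```

```text
11.25 [640.94  47.9  240.48] [-0.19 -0.17 -3.  ] 0.13508642165709783
```

View pics/side_p4.png

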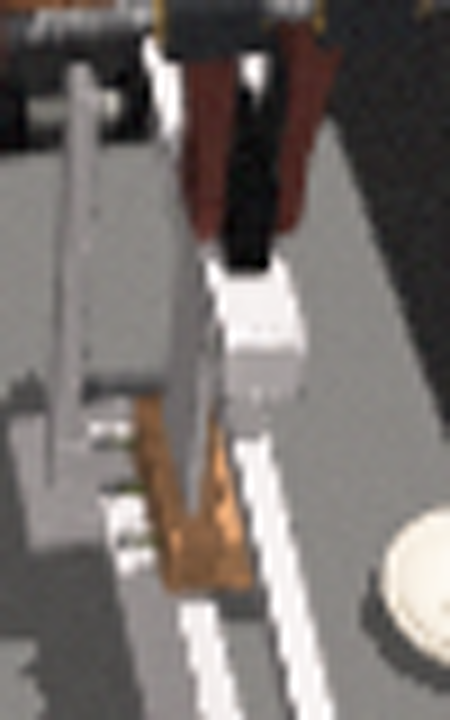

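Bar enters under the carrier's middle; no side contact. Lowering slowly.

>>> step_arm --pt "0 0 1" --pt "0 0 1" --pt "0 0 1" --pt "0 0 0" --spin '[0,0,0,0]'

```text
clock: 11.65
eef_pos: [640.9, 47.9, 237.3]
tool_rot: [[0.033, 0.999, -0.0], [0.999, -0.033, -0.0], [-0.0, -0.0, -1.0]]
ft_force: [0.6, -0.1, -3.1]
grip_width: 0.135
```

>>> step_arm --pt "0 0 1" --pt "0 0 1" --pt "0 0 0" --pt "0 0 0" --spin '[0,0,0,0]'

```text
clock: 12.05
eef_pos: [641.0, 47.9, 235.6]
tool_rot: [[0.033, 0.999, -0.0], [0.999, -0.033, -0.0], [-0.0, -0.0, -1.0]]
ft_force: [1.0, -1.2, -4.2]
grip_width: 0.134
```

>>> step_arm --pt "0 0 1" --pt "0 0 1" --pt "0 0 0" --pt "0 0 0" --spin '[0,0,0,0]'

```text
clock: 12.45
eef_pos: [641.0, 47.9, 233.6]
tool_rot: [[0.033, 0.999, -0.0], [0.999, -0.033, -0.0], [-0.0, -0.0, -1.0]]
ft_force: [-0.5, -0.2, -3.8]
grip_width: 0.135
```

>>> step_arm --pt "0 0 1" --pt "0 0 0" --pt "0 0 0" --spin '[0,0,0]'

```text
clock: 12.75
eef_pos: [641.0, 47.9, 232.6]
tool_rot: [[0.033, 0.999, -0.0], [0.999, -0.033, -0.0], [-0.0, -0.0, -1.0]]
ft_force: [0.4, -0.4, -3.0]
grip_width: 0.132
```

>>> step_arm --pt "0 0 0" --pt "0 0 1" --pt "0 0 0" --pt "0 0 0" --spin '[0,0,0,0]' --newtons 12

```text
clock: 13.15
eef_pos: [641.0, 47.9, 232.2]
tool_rot: [[0.033, 0.999, 0.001], [0.999, -0.033, -0.0], [0.0, 0.001, -1.0]]
ft_force: [-1.0, 0.4, -0.6]
grip_width: 0.132
```

>>> step_arm --pt "0 0 1" --pt "0 0 0" --pt "0 0 0" --spin '[0,0,0]'

```text
clock: 13.45
eef_pos: [641.1, 47.7, 231.8]
tool_rot: [[0.033, 0.999, 0.002], [0.999, -0.033, -0.0], [-0.0, 0.002, -1.0]]
ft_force: [-1.5, -1.0, 5.1]
grip_width: 0.132
```

>>> step_arm --pt "0 0 1" --pt "0 0 0" --pt "0 0 0" --spin '[0,0,0]'

```text
clock: 13.75
eef_pos: [641.1, 47.8, 230.1]
tool_rot: [[0.033, 0.999, 0.001], [0.999, -0.033, -0.0], [-0.0, 0.001, -1.0]]
ft_force: [-0.9, -1.2, 4.8]
grip_width: 0.134
```

```bash
python3 look.py p5 270,100,60,100,7 -;python3 -c "
from plant import ctrl
s=ctrl.state();print(s['wrist_torque'])"
```

```text
13.8 [641.08  47.84 230.05] [-0.87 -0.6   4.83] 0.14068621934117326
[-0.13541134  0.31447883  0.00852157]
```

View pics/side_p5.png

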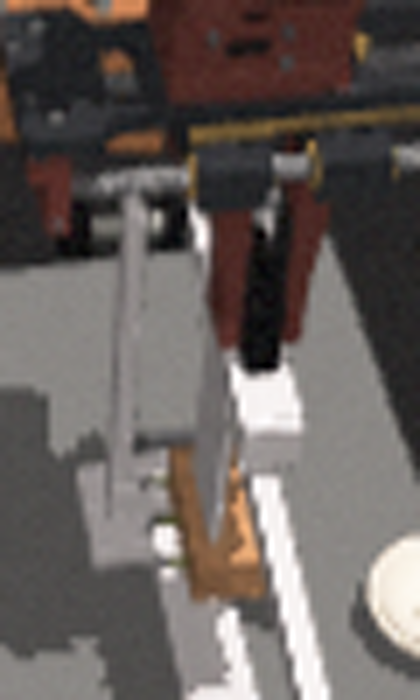

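>>> step_arm --pt "0 0 0" --pt "0 0 1" --pt "0 0 0" --pt "0 0 0" --spin '[0,0,0,0]' --newtons 6

```text
clock: 14.2
eef_pos: [641.1, 47.9, 229.1]
tool_rot: [[0.033, 0.999, 0.001], [0.999, -0.033, -0.0], [-0.0, 0.001, -1.0]]
ft_force: [-1.7, -0.0, 5.2]
grip_width: 0.139
```

>>> step_arm --pt "0 0 0" --pt "0 0 0" --pt "0 0 0" --spin '[0,0,0]' --newtons 3

```text
clock: 14.5
eef_pos: [641.1, 48.0, 228.7]
tool_rot: [[0.033, 0.999, 0.0], [0.999, -0.033, 0.0], [0.0, 0.0, -1.0]]
ft_force: [-0.3, -0.9, 4.7]
grip_width: 0.138
```

```bash
python3 look.py p6 270,100,60,100,7 -;python3 -c "
from plant import ctrl
s=ctrl.state();print(s['wrist_torque'])"
```

```text
14.55 [641.08  47.97 228.69] [-1.05 -0.32  4.93] 0.13777309174315172
[-0.13058684  0.20873431 -0.04249144]
```

View pics/side_p6.png

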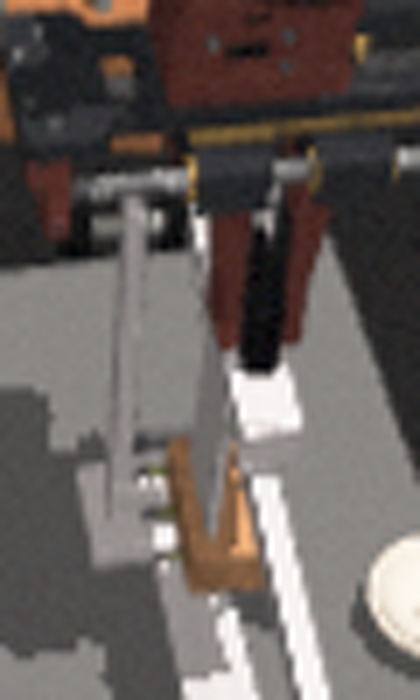

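>>> step_arm --pt "0 0 0" --pt "0 0 0" --pt "0 0 -2" --pt "0 0 -8" --pt "0 0 -15" --pt "0 0 -15" --pt "0 0 -15" --pt "0 0 -15" --spin '[0,0,0,0,0,0,0,0]' --hand 1

```text
clock: 15.35
eef_pos: [641.0, 47.9, 299.9]
tool_rot: [[0.033, 0.999, 0.001], [0.999, -0.033, 0.0], [0.0, 0.001, -1.0]]
ft_force: [0.6, -0.0, -0.8]
grip_width: 0.828
```

```bash
python3 look.py r1 250,90,110,150,5 -
```

```text
15.4 [641.3   47.91 303.  ] [ 0.37 -0.45  2.57] 0.8717265167929805
```

View pics/side_r1.png

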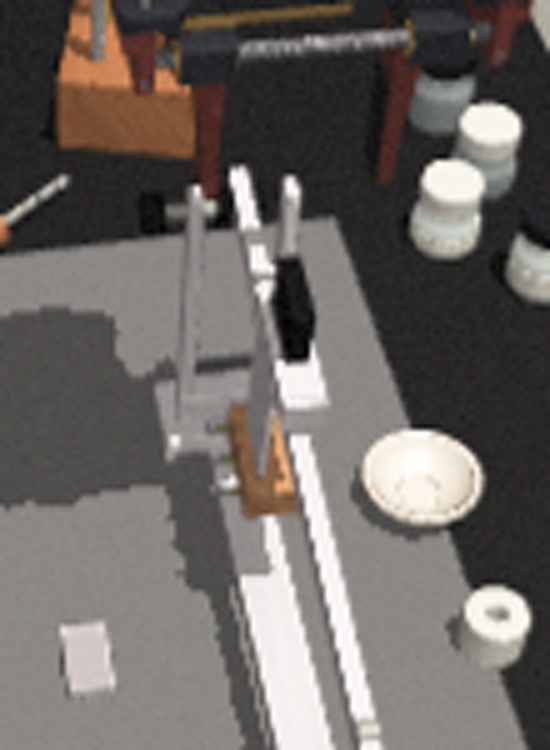

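>>> step_arm --pt "0 0 0" --pt "0 0 0" --pt "0 0 0" --pt "0 0 0" --pt "0 0 0" --pt "0 0 0" --pt "0 0 0" --pt "0 0 0" --spin '[0,0,0,0,0,0,0,0]' --hand 0 --newtons 10

```text
clock: 16.2
eef_pos: [641.0, 47.9, 298.6]
tool_rot: [[0.033, 0.999, 0.0], [0.999, -0.033, -0.0], [-0.0, 0.0, -1.0]]
ft_force: [0.5, 0.6, -0.3]
grip_width: 0.222
```

>>> step_arm --pt "0 0 0" --pt "0 0 0" --pt "0 0 0" --pt "0 0 0" --pt "0 0 0" --pt "0 0 0" --pt "0 0 0" --pt "0 0 0" --spin '[0,0,0,0,0,0,0,0]'

```text
clock: 17.0
eef_pos: [641.0, 47.9, 298.6]
tool_rot: [[0.033, 0.999, -0.0], [0.999, -0.033, 0.0], [0.0, -0.0, -1.0]]
ft_force: [-0.4, -0.0, -0.8]
grip_width: 0.003
```

>>> step_arm --pt "0 0 0" --pt "0 0 0" --pt "0 0 0" --pt "0 0 0" --pt "0 0 0" --pt "0 0 0" --pt "0 0 0" --pt "0 0 0" --spin '[0,0,0,0,0,0,0,0]'

```text
clock: 17.8
eef_pos: [641.0, 47.9, 298.6]
tool_rot: [[0.033, 0.999, -0.0], [0.999, -0.033, -0.0], [-0.0, -0.0, -1.0]]
ft_force: [-0.8, -0.1, -1.0]
grip_width: 0.003
```

>>> step_arm --pt "0 0 0" --pt "0 0 0" --pt "0 0 0" --pt "0 0 0" --pt "0 0 0" --pt "0 0 0" --pt "0 0 0" --pt "0 0 0" --spin '[0,0,0,0,0,0,0,0]'

```text
clock: 18.6
eef_pos: [641.0, 47.9, 298.6]
tool_rot: [[0.033, 0.999, 0.0], [0.999, -0.033, -0.0], [-0.0, 0.0, -1.0]]
ft_force: [-0.3, 0.1, 0.3]
grip_width: 0.008
```

>>> step_arm --pt "0 0 0" --pt "0 0 0" --pt "0 0 0" --pt "0 0 0" --pt "0 0 0" --pt "0 0 0" --pt "0 0 0" --pt "0 0 0" --spin '[0,0,0,0,0,0,0,0]'

```text
clock: 19.4
eef_pos: [641.0, 47.9, 298.6]
tool_rot: [[0.033, 0.999, -0.0], [0.999, -0.033, -0.0], [-0.0, -0.0, -1.0]]
ft_force: [0.2, 0.5, -0.7]
grip_width: 0.005
```

>>> step_arm --pt "0 0 0" --pt "0 0 0" --pt "0 0 0" --pt "0 0 0" --pt "0 0 0" --pt "0 0 0" --pt "0 0 0" --pt "0 0 0" --spin '[0,0,0,0,0,0,0,0]'

```text
clock: 20.2
eef_pos: [641.0, 47.9, 298.6]
tool_rot: [[0.033, 0.999, 0.0], [0.999, -0.033, -0.0], [-0.0, 0.0, -1.0]]
ft_force: [-0.6, 0.4, 0.4]
grip_width: 0.005
```

```bash
python3 look.py r2 260,150,110,150,5 -
```

```text
20.25 [640.98  47.91 298.65] [ 0.3  -0.07 -0.47] 0.008194194375939197
```

View pics/side_r2.png

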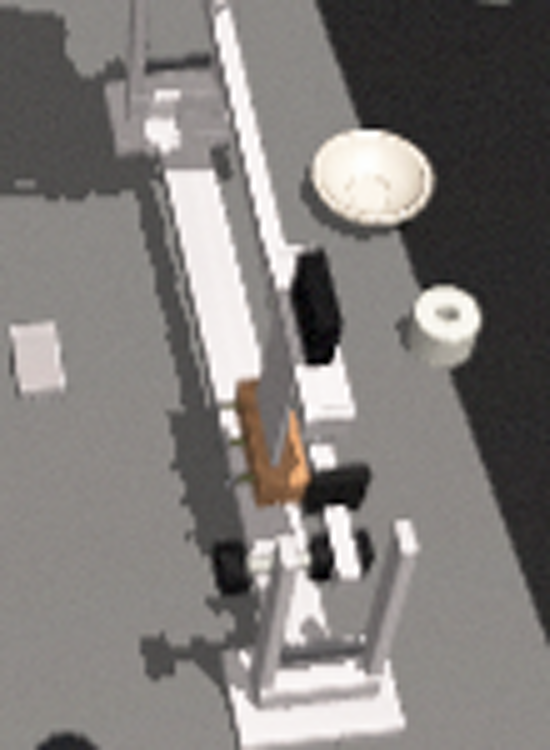

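>>> step_arm --pt "0 0 0" --pt "0 0 0" --pt "0 0 0" --pt "0 0 0" --pt "0 0 0" --pt "0 0 0" --pt "0 0 0" --pt "0 0 0" --spin '[0,0,0,0,0,0,0,0]'

```text
clock: 21.05
eef_pos: [641.0, 47.9, 298.6]
tool_rot: [[0.033, 0.999, -0.0], [0.999, -0.033, 0.0], [0.0, -0.0, -1.0]]
ft_force: [0.2, -0.8, -0.2]
grip_width: 0.003
```

```bash
python3 look.py r3 260,150,110,150,5 -; python3 - <<'E'
from h import *
a=load("side_r2.npz")["frame"].astype(int);b=load("side_r3.npz")["frame"].astype(int)
print(np.abs(a-b)[180:260,295:345].mean(), np.abs(a-b)[180:260,200:250].mean())
from fit2 import r,st
g=load("side_r3.npz")
for hy in(-90,-99,-120):
    # bridge low end top edge: hub + along*-44, up 28
    a=.105
    o=[]
    for cx in(-11,11):
        y=hy-44*np.cos(a)-28*np.sin(a);z=171+6+(hy-90)*np.tan(a)+ -44*np.sin(a)+28*np.cos(a)
        o.append((proj(g,st(r.x,(cx-.4,y,z)))[0]-[260,150]+.5)*5)
    print(hy,np.round(o,0).tolist())
E
```

```text
21.1 [641.    47.9  298.65] [ 0.88 -0.06  0.03] 0.004885784747824085
1.669 2.0646666666666667
[ 0.00084685 -0.06821888  0.11667158 -0.02843796 -0.0135475  -0.02487966
  0.01756557] [ 0.01  -0.005 -0.02   0.015]
-90 [[301.0, 402.0], [351.0, 396.0]]
-99 [[305.0, 420.0], [355.0, 415.0]]
-120 [[315.0, 464.0], [366.0, 459.0]]
```

View pics/side_r3.png

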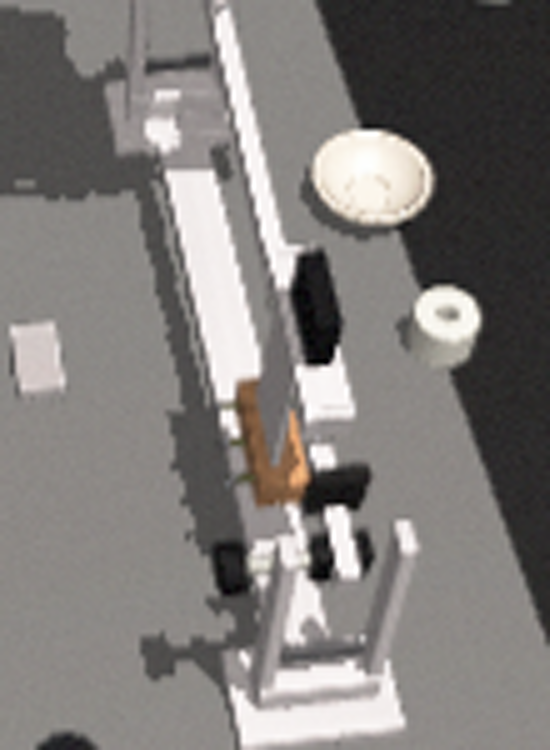

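>>> step_arm --pt "-15 0 0" --pt "-21 0 0" --pt "-21 0 0" --pt "-21 0 0" --pt "-21 0 0" --pt "-15 0 0" --pt "-7 0 0" --pt "0 0 0" --spin '[0,0,0,0,0,0,0,0]'

```text
clock: 21.9
eef_pos: [636.9, -74.1, 298.6]
tool_rot: [[0.034, 0.999, -0.0], [0.999, -0.034, 0.0], [0.0, -0.0, -1.0]]
ft_force: [-0.1, 0.1, -0.0]
grip_width: 0.004
```

>>> step_arm --pt "0 0 10" --pt "0 0 18" --pt "0 0 18" --pt "0 0 18" --pt "0 0 14" --pt "0 0 8" --pt "0 0 4" --pt "0 0 0" --spin '[0,0,0,0,0,0,0,0]'

```text
clock: 22.7
eef_pos: [636.9, -72.8, 208.4]
tool_rot: [[0.033, 0.999, -0.0], [0.999, -0.033, 0.0], [0.0, -0.0, -1.0]]
ft_force: [-0.4, -0.6, -0.6]
grip_width: 0.008
```

```bash
python3 look.py r4 260,130,110,120,6 -
```

```text
22.75 [637.16 -72.92 209.17] [-0.25 -0.14 -0.19] 0.006945037589931435
```

View pics/side_r4.png

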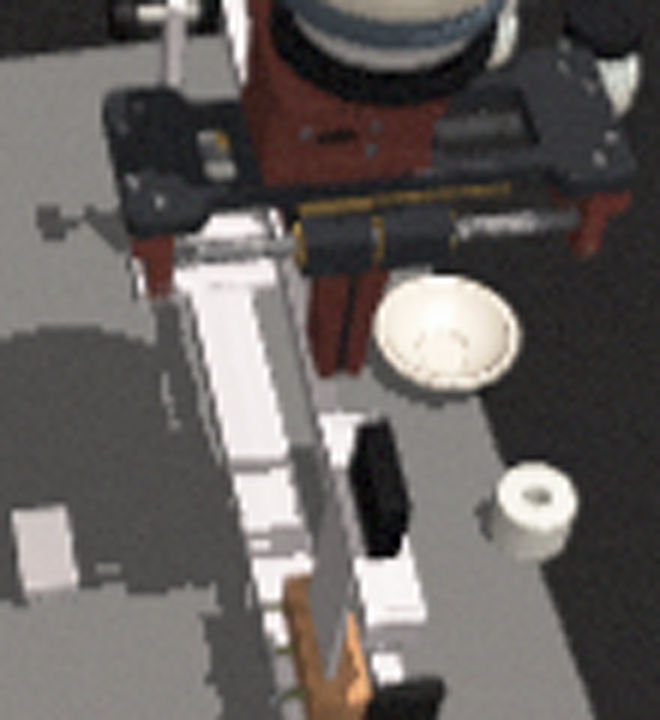

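>>> step_arm --pt "0 0 6" --pt "0 0 5" --pt "-3 0 0" --pt "-3 0 0" --pt "-2 0 0" --pt "0 0 0" --spin '[0,0,0,0,0,0]'

```text
clock: 23.35
eef_pos: [636.8, -81.5, 197.9]
tool_rot: [[0.034, 0.999, 0.0], [0.999, -0.034, -0.0], [-0.0, 0.0, -1.0]]
ft_force: [1.0, -0.1, -0.5]
grip_width: 0.005
```

>>> step_arm --pt "-1 0 0" --pt "-1 0 0" --pt "-1 0 0" --pt "0 0 0" --spin '[0,0,0,0]'

```text
clock: 23.75
eef_pos: [636.6, -84.1, 197.6]
tool_rot: [[0.033, 0.999, 0.0], [0.999, -0.033, -0.0], [-0.0, 0.0, -1.0]]
ft_force: [0.9, -0.1, 0.1]
grip_width: 0.006
```

>>> step_arm --pt "-1 0 0" --pt "-1 0 0" --pt "0 0 0" --spin '[0,0,0]'

```text
clock: 24.05
eef_pos: [636.5, -86.2, 197.6]
tool_rot: [[0.033, 0.999, -0.0], [0.999, -0.033, -0.0], [-0.0, -0.0, -1.0]]
ft_force: [-0.5, 0.7, -0.3]
grip_width: 0.003
```

>>> step_arm --pt "-1 0 0" --pt "-1 0 0" --pt "0 0 0" --spin '[0,0,0]'

```text
clock: 24.35
eef_pos: [636.5, -88.2, 197.6]
tool_rot: [[0.033, 0.999, -0.0], [0.999, -0.033, -0.0], [-0.0, -0.0, -1.0]]
ft_force: [0.1, 0.6, 0.4]
grip_width: 0.006
```

>>> step_arm --pt "-1 0 0" --pt "-1 0 0" --pt "0 0 0" --spin '[0,0,0]'

```text
clock: 24.65
eef_pos: [636.4, -89.9, 197.4]
tool_rot: [[0.033, 0.999, -0.0], [0.999, -0.033, 0.0], [0.0, -0.0, -1.0]]
ft_force: [1.2, 1.6, -0.2]
grip_width: 0.005
```

>>> step_arm --pt "-1 0 0.2" --pt "-1 0 0.2" --pt "0 0 0" --spin '[0,0,0]'

```text
clock: 24.95
eef_pos: [636.3, -92.4, 197.2]
tool_rot: [[0.033, 0.999, -0.0], [0.999, -0.033, -0.0], [-0.0, -0.0, -1.0]]
ft_force: [-0.1, 0.1, -0.3]
grip_width: 0.006
```

>>> step_arm --pt "-1 0 0" --pt "-1 0 0" --pt "0 0 0" --spin '[0,0,0]'

```text
clock: 25.25
eef_pos: [636.3, -94.4, 197.4]
tool_rot: [[0.033, 0.999, 0.0], [0.999, -0.033, -0.0], [-0.0, 0.0, -1.0]]
ft_force: [0.4, 0.0, -0.5]
grip_width: 0.003
```

>>> step_arm --pt "-1 0 0.2" --pt "-1 0 0.2" --pt "0 0 0" --spin '[0,0,0]'

```text
clock: 25.55
eef_pos: [636.2, -96.3, 196.9]
tool_rot: [[0.033, 0.999, 0.0], [0.999, -0.033, -0.0], [-0.0, 0.0, -1.0]]
ft_force: [0.0, 0.7, -0.3]
grip_width: 0.002
```

```bash
python3 look.py r5 270,170,90,100,7 -
```

```text
25.6 [636.21 -96.17 196.84] [ 0.03 -0.74 -0.6 ] 0.0027151599771514006
```

View pics/side_r5.png

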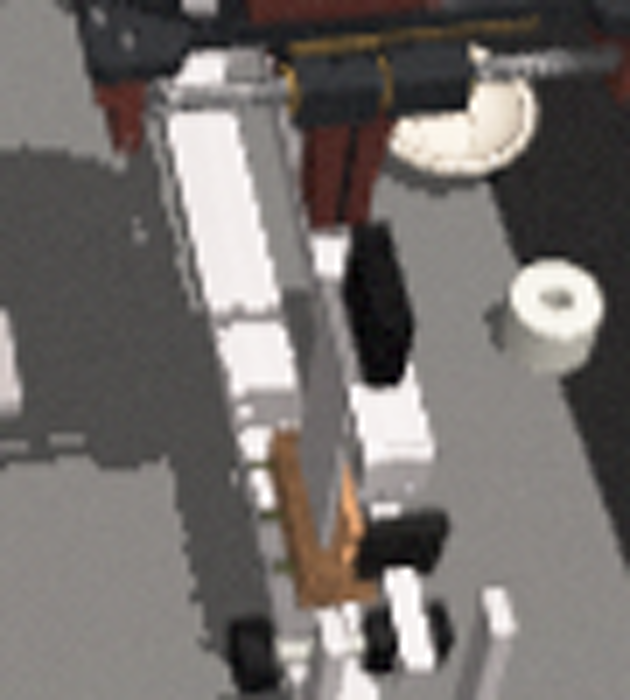

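>>> step_arm --pt "-1 0 0.2" --pt "-1 0 0.2" --pt "0 0 0" --spin '[0,0,0]'

```text
clock: 25.9
eef_pos: [636.1, -98.2, 196.4]
tool_rot: [[0.033, 0.999, -0.0], [0.999, -0.033, -0.0], [-0.0, -0.0, -1.0]]
ft_force: [0.2, 0.8, -0.2]
grip_width: 0.006
```

>>> step_arm --pt "-1 0 0.2" --pt "-1 0 0.2" --pt "0 0 0" --spin '[0,0,0]'

```text
clock: 26.2
eef_pos: [636.1, -100.2, 196.0]
tool_rot: [[0.033, 0.999, -0.0], [0.999, -0.033, -0.0], [-0.0, -0.0, -1.0]]
ft_force: [-0.4, -0.3, 0.2]
grip_width: 0.009
```

>>> step_arm --pt "-1 0 0.2" --pt "-1 0 0.2" --pt "0 0 0" --spin '[0,0,0]'

```text
clock: 26.5
eef_pos: [636.0, -102.2, 195.6]
tool_rot: [[0.033, 0.999, -0.0], [0.999, -0.033, -0.0], [-0.0, -0.0, -1.0]]
ft_force: [-0.6, -0.5, -0.2]
grip_width: 0.004
```

>>> step_arm --pt "-1 0 0.2" --pt "-1 0 0.2" --pt "0 0 0" --spin '[0,0,0]'

```text
clock: 26.8
eef_pos: [636.0, -104.2, 195.2]
tool_rot: [[0.033, 0.999, -0.0], [0.999, -0.033, -0.0], [-0.0, -0.0, -1.0]]
ft_force: [-0.0, -1.1, -0.1]
grip_width: 0.001
```

```bash
python3 look.py r6 270,170,90,100,7 -
```

```text
26.85 [ 635.96 -104.11  195.19] [0.06 0.44 0.24] 0.001976402231356851
```

View pics/side_r6.png

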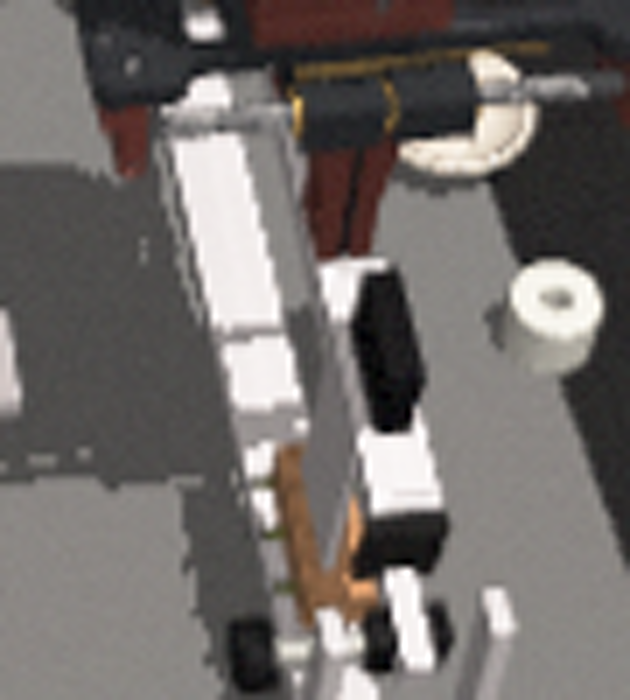

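>>> step_arm --pt "-1 0 0.2" --pt "-1 0 0.2" --pt "0 0 0" --spin '[0,0,0]'

```text
clock: 27.15
eef_pos: [635.9, -106.1, 194.8]
tool_rot: [[0.033, 0.999, -0.0], [0.999, -0.033, -0.0], [-0.0, -0.0, -1.0]]
ft_force: [-0.2, -1.1, -0.8]
grip_width: 0.004
```

>>> step_arm --pt "-1 0 0" --pt "-1 0 0" --pt "0 0 0" --spin '[0,0,0]'

```text
clock: 27.45
eef_pos: [635.8, -108.2, 194.9]
tool_rot: [[0.033, 0.999, 0.0], [0.999, -0.033, -0.0], [-0.0, 0.0, -1.0]]
ft_force: [-0.5, -0.0, -0.2]
grip_width: 0.002
```

>>> step_arm --pt "-1 0 0" --pt "0 0 0" --spin '[0,0]'

```text
clock: 27.65
eef_pos: [635.8, -109.2, 194.8]
tool_rot: [[0.033, 0.999, -0.0], [0.999, -0.033, -0.0], [-0.0, -0.0, -1.0]]
ft_force: [0.2, 0.1, 0.1]
grip_width: 0.009
```

>>> step_arm --pt "-0.7 0 0" --pt "0 0 0" --pt "0 0 0" --spin '[0,0,0]'

```text
clock: 27.95
eef_pos: [635.8, -109.7, 194.8]
tool_rot: [[0.033, 0.999, 0.0], [0.999, -0.033, 0.0], [0.0, 0.0, -1.0]]
ft_force: [-0.7, -0.3, -0.0]
grip_width: 0.008
```

>>> step_arm --pt "-0.7 0 0" --pt "0 0 0" --pt "0 0 0" --spin '[0,0,0]'

```text
clock: 28.25
eef_pos: [635.8, -110.3, 194.8]
tool_rot: [[0.033, 0.999, 0.0], [0.999, -0.033, 0.0], [0.0, 0.0, -1.0]]
ft_force: [-0.0, 1.3, 0.1]
grip_width: 0.005
```

>>> step_arm --pt "-0.7 0 0" --pt "0 0 0" --pt "0 0 0" --spin '[0,0,0]'

```text
clock: 28.55
eef_pos: [635.8, -110.6, 194.8]
tool_rot: [[0.032, 0.999, -0.0], [0.999, -0.032, 0.001], [0.001, -0.0, -1.0]]
ft_force: [-0.4, 3.1, -0.3]
grip_width: 0.004
```

>>> step_arm --pt "-0.7 0 0" --pt "0 0 0" --pt "0 0 0" --spin '[0,0,0]'

```text
clock: 28.85
eef_pos: [635.8, -110.7, 194.8]
tool_rot: [[0.032, 0.999, -0.0], [0.999, -0.032, 0.002], [0.002, -0.0, -1.0]]
ft_force: [-0.0, 5.6, -0.8]
grip_width: 0.009
```

```bash
python3 look.py r7 280,190,70,80,8 -
```

```text
28.9 [ 635.76 -110.74  194.85] [-0.41  4.98  0.43] 0.0033664613761519137
```

View pics/side_r7.png

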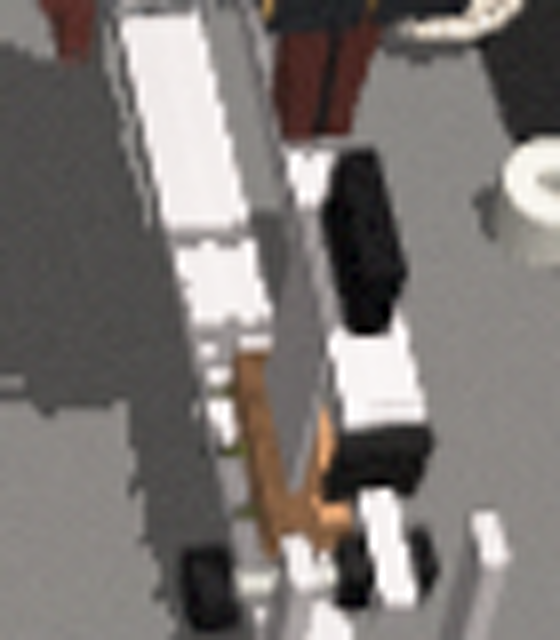

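>>> step_arm --pt "1 0 0" --pt "2 0 0" --pt "3 0 0" --pt "6 0 0" --pt "10 0 0" --pt "10 0 -5" --pt "5 0 -15" --pt "0 0 -20" --spin '[0,0,0,0,0,0,0,0]'

```text
clock: 29.7
eef_pos: [636.7, -73.5, 235.4]
tool_rot: [[0.032, 1.0, -0.001], [1.0, -0.032, 0.0], [0.0, -0.001, -1.0]]
ft_force: [0.4, -0.2, -0.3]
grip_width: 0.003
```

>>> step_arm --pt "10 0 -20" --pt "10 0 -20" --pt "10 0 -20" --pt "10 0 -20" --pt "5 0 -10" --pt "0 0 0" --pt "0 0 0" --pt "0 0 0" --spin '[0,0,0,0,0,0,0,0]'

```text
clock: 30.5
eef_pos: [638.2, -30.3, 323.3]
tool_rot: [[0.033, 0.999, -0.002], [0.999, -0.033, 0.0], [-0.0, -0.002, -1.0]]
ft_force: [0.1, 1.2, 0.3]
grip_width: 0.004
```

```bash
python3 look.py r8 280,190,70,80,8 100,60,300,200,2; python3 - <<'E'
from h import *
from fit2 import r,st
g=load("side_r8.npz");a=.105
for hy in(-99,-117,-120):
    o=[]
    for cx in(-11,11):
        y=hy-44*np.cos(a)-28*np.sin(a);z=177+(hy-90)*np.tan(a)-44*np.sin(a)+28*np.cos(a)
        o.append((proj(g,st(r.x,(cx-.4,y,z)))[0]-[280,190]+.5)*8)
    print(hy,np.round(o).tolist())
E
```

```text
30.6 [638.21 -30.26 323.4 ] [-1.04 -0.55  0.13] 0.003809862794412729
[ 0.00084685 -0.06821888  0.11667158 -0.02843796 -0.0135475  -0.02487966
  0.01756557] [ 0.01  -0.005 -0.02   0.015]
-99 [[329.0, 352.0], [409.0, 344.0]]
-117 [[342.0, 413.0], [423.0, 404.0]]
-120 [[345.0, 423.0], [426.0, 414.0]]
```

View pics/side_r8.png

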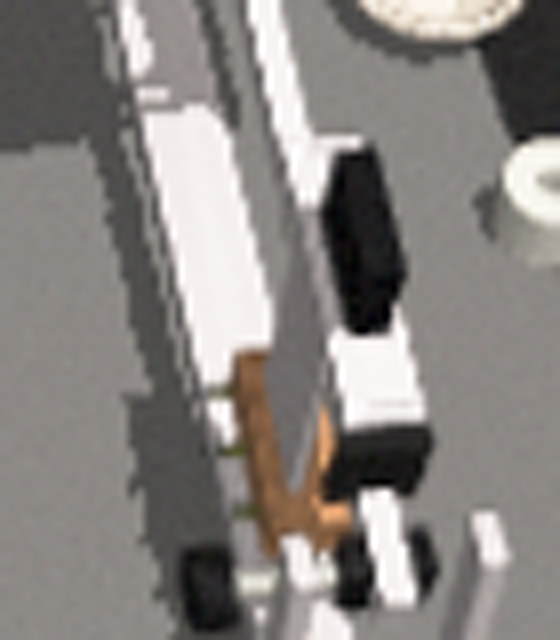

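View pics/top_r8.png

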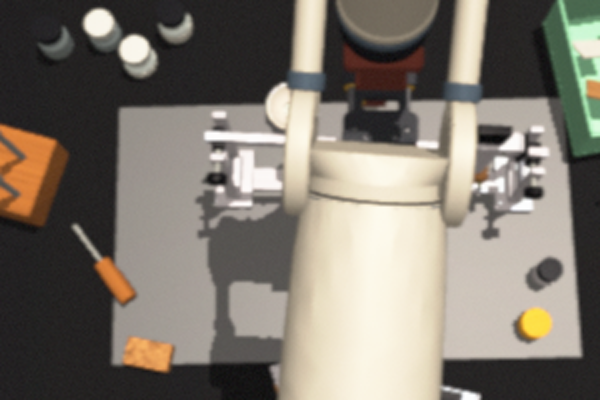

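```bash
python3 -c "
from plant import ctrl
print(ctrl.sign_off()); s=ctrl.state();print(s['clock'])"
```

```text
the job is handed in; nothing more can be done
None
the job is handed in; nothing more can be done
```

The carrier is hanging on the rail, home against the end stop and released, and I handed the job in at about 31 s of the 67 s allowed. No verdict was reported.

**What I did**
- I picked the farthest of the four look-alikes, the one about 446 mm from the base, by its black tab.
- I found the bar's sideways position by touching it with the strap. It came out within about 0.2 mm of the camera fit.
- I lowered the carrier until I felt it resting. The bar was about 2 mm higher than the camera fit said.
- I eased the grip so the carrier settled to the rail's slope, then let go.
- It rolled down untouched and stopped at the hump. Two pictures taken 0.85 s apart showed it at rest there.
- I pushed it over the hump with the fingers closed. It travelled about 22 mm, where 21 mm was expected, and I stopped when the force against the stop reached about 5 N.

**Last checks**
- After backing away, the side picture showed the carrier in the same place as at the end of the push, with its bumper against the stop. The model put its hub at about -120 mm.
- I felt at most about 9 N on the rail at the readings after each move.
- The arm was clear of everything at hand-in.
- I disturbed no bystander that I could see, but the arm hid part of the bench in the last top view, so I did not measure each one.

**Disagreement:** the bar's slope from raw image lines came out at 4.8 degrees against the stated 6. I used the stated slope in the fit, and the touch contacts agreed with that to within about 2 mm.

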